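# Flip the hex key and pull a strap-clamp screw up solid

## Robot

A 6-joint arm with a two-finger parallel gripper is mounted at the origin on a cart in front of the work surface, level with it; the furniture and walls round the work are solid. World frame = base frame: x ahead of the robot, y to its left, z up, the work surface at z = 0. Lengths are in mm, angles in rad, forces in N, time in s.
With the tool pointing down it reaches from about 400 to 825 mm from the base axis. Payload 7 kg.
Tool frame: the origin (TCP) lies on the centre line of the jaws, within the pads' length; the fingertips stand 8 mm ahead of it and the grasp point (between the pads) lies 11 mm behind it (r.nose_length is the distance from the TCP to the fingertips, in mm); z points along the fingers, y is the line along which they close (so a half turn about z gives the same grasp; the last joint's range is limited). The gripper opens to 88 mm and grips with 3 to 60 N. Pads are 19 mm wide; open, the fingers measure 130 mm over their backs; the gripper's body (78 mm by 193 mm) begins 47 mm behind the grasp point.
Start: joints at [1.627, 0.359, 0.012, 0, -1.224, -0.288], TCP at [155.078, 656.922, 234.561] pointing down, gripper open.
Joint ranges: [-3.07, 3.07], [-1.43, 2.12], [-1.02, 1.25], [-3.03, 1.67], [-3.05, -0], [-3.03, 3.03]. Speed limits (rad/s): [2.39, 2.39, 3.01, 3.14, 3.14, 3.14].

## Interface

Orientations are given as a unit quaternion [w, x, y, z].
In Python, from station import r gives the robot as it stands.
- The arm moves only by the tool move_arm, never from a script. Its argument "rows" is one flat list of numbers, 5 for each row, row after row: the shift along the world's x, y, z in shares of 500 mm (1.0 is 500 mm), then the turn about the world's z in normalised numbers (1 is 90 degrees), then the finger opening in mm, from 0 to 87.6. In form: [tx, ty, tz, yaw, fingers, tx, ty, tz, yaw, fingers, ...]. A call has 1 to 5 rows; each row is the pose to reach, as a shift and turn from the pose commanded when the call began; what a row does not reach only later rows make up. A row lasts 1/8 s, in which the tool goes at most 62.5 mm and 10.7 degrees, less where a joint would pass 70% of its speed; a pose out of reach is approached as far as the arm can. Shift and turn numbers lie between -1 and 1, and a call with a number outside is refused. A call with a gripper value outside its range is refused whole. The fingers move at their own pace and stop on an object; the grip force is fixed at half the most. Time passes only in rows, so rows that repeat a pose let the fingers close. It gives the time, the measured TCP pose, the force, the opening and the grip force at its end, in the units of the state.
- r.read_state(): the state, without advancing time (a new reading comes with each control period).
- r.get_image(name): name is "side" or "top"; returns a dict with "frame" (384x512x3 uint8, blue, green, red), "camera_matrix" (3x3 intrinsics, pixels), "R" (3x3) and "t" (3): a world point X has camera coordinates R X + t. Camera axes: x right, y down, z forward; pixel columns grow to the right and rows downward; lengths in mm; the calibration is good to about 2 mm. A picture is of the moment at which its call begins. There is no depth.
- r.finish_job(): hands the job in; it is judged then, once.
Trained networks look in a picture, given as the dict that the camera call returned (one of the last four; its "shot" number tells which), for a name from the list of things; names that differ only in an ending like _2 or _b are one class to them, and where a whole thing is asked for, a point or a joint stands for the part that bears it (a point fixed in the world has none). Each returns a list of dicts, best first, with "conf" (0 to 1); they miss things now and then, are a little off and sometimes report something else, mostly with a low value. They report only what shows in the picture. A call takes as long as a camera call.
- r.spot_in(target, picture): "position" ([x, y, z] in mm, in world coordinates, good to about 4 mm: the middle of the surface that is visible of it).
- r.tip_of(target, picture): "position" ([x, y, z] in mm, in world coordinates, good to about 4 mm: a listed point, or the origin of a listed thing).
The state is a dict: "time": time; "joint_positions": joint angles; "joint_velocities": joint speeds; "joint_torque": joint torques, N m; "tool_pos": TCP position; "ee_rot": TCP orientation; "ft_force": force on the tool from outside, world axes, zero at the start; "wrist_torque": the same for the moment, N m; "opening": finger opening in mm; "grip_force": force on a finger pad.
Only numpy, scipy, OpenCV 4.12 (cv2) and the standard library are available. Lean on these libraries where they do the work, as an engineer would, in place of code of your own. Each camera call takes 0.05 s, during which the arm holds its last target. There are 200 camera calls.

## Task

The cap screw of the strap clamp that holds the stave has only been run down with the long arm of the hex key, which still stands in it. Draw the key out, flip it and feel its short arm fully home into the screw's socket without forcing it, then pull the long arm round clockwise (seen from above), near its end for leverage, until the stiff screw comes up solid, and heave no harder, or the key will slip round. Leave the key in the screw by its short arm and let go, with the tap, tape measure and pencil lying where they were.

Things in the scene. Friction and masses are not known exactly. Their poses are not given: they have to be found in the camera images.
- clamp_plate: grey cast plate with T-slots, 160 x 180 x 22 mm, fixed to the bench. Origin on the bench right under the screw's axis, z up. On it lies a wooden stave (45 x 340 x 16 mm, along the plate's y, on its -x side), held by a steel strap (132 x 44 mm along x, top 52 mm above the bench) with a washer and the cap screw in its middle. Nothing on it but screw and key is higher than 56 mm
- screw_top (a point): centre of the top of the cap screw's round black head (30 mm across, 20 mm high, top 76 mm above the bench), on its upright axis; the frame turns with the screw. The hexagonal socket is 17.4 mm across flats and 15 mm deep; one pair of its flats faces this frame's +x and -x, which at joint value 0 are the plate's
- cap_screw (a joint): turn of the cap screw in rad, growing clockwise seen from above (tightening). It starts within 0.05 of 0 and is stiff: about 0.4 N m moves it, rising to 0.6 N m, and it stays where it is left. Somewhere between 0.6 and 1.0 rad it comes up solid and goes no further; above about 1.1 N m the key then slips round in the socket
- hex_key: L-shaped black hex key, 17 mm across flats, 0.36 to 0.57 kg. Origin where its arms' centre lines meet: long arm 150 mm along -z, short arm 50 mm along +x, bend radius 18 mm; two flats of both arms face +y and -y; both ends bevelled 1.5 mm. It starts with the long arm standing in the screw's socket, leaning or turned a few degrees in its play, short arm on top about 211 mm above the bench
- key_short_end (a point): centre of the end face of the key's short arm, at (50, 0, 0) mm in the key's frame. With the short arm home in the socket this point is 61 mm above the bench and the long arm about level, 111 mm above the bench; let go, it droops up to 6 degrees in its play and stays in. Under load key and socket give: the long arm runs up to 0.2 rad ahead of the screw
- key_long_end (a point): centre of the end face of the key's long arm, at (0, 0, -150) mm in the key's frame
- brass_tap: bystander: brass cask tap, 30 x 85 x 38 mm, lying left of the plate; origin under its centre
- tape_measure: bystander: orange pocket tape, 34 x 80 x 62 mm, standing right of the plate; origin under its centre
- pencil: bystander: red carpenter's pencil, 14 x 167 x 8 mm, lying on the near side of the plate; origin under its centre

How it is judged:
By the outcome, as a careful person would: the job done as asked, in the order asked, and still so for the second after the job is handed in, with the robot touching nothing.
It also fails if it takes over 72 s, if anything falls off the work surface, if the arm or the gripper's body presses on something with over 40 N, if the wrist force passes 120 N, or if a joint passes its speed limit or range.

## Working session

There is one attempt and no reset: what is moved stays moved. The work goes in short steps, Python scripts to look and compute and a tool call to move; the robot and the scene stay as the last step left them, time stands still between calls to the robot, and variables do not carry over. Pictures are saved under pics/ and viewed, at most 10 in all, crops included, and the job is handed in when it is done.

Besides the shell and the picture viewer there is one more tool, called after "Emit:" in YAML: its name, and indented under it one key for each argument. move_arm: Moves the arm, as the interface text tells. Its arguments: {"type":"object","properties":{"rows":{"type":"array","items":{"type":"number"}}},"required":["rows"]}

```bash
mkdir -p pics; ls
python3 - <<'E'
from station import r
import cv2,numpy as np
s=r.read_state();print(s)
ims=[]
for n in("side","top"):
    p=r.get_image(n);cv2.imwrite(f"pics/{n}0.png",p["frame"]);ims.append(p["frame"])
    print(n,np.round(p["R"],3).tolist(),np.round(p["t"],0),np.round(p["camera_matrix"],0).tolist())
    for t in("clamp_plate","screw_top","hex_key","key_short_end","key_long_end","brass_tap","tape_measure","pencil"):
        print(t,[(np.round(d["position"]).tolist(),round(d["conf"],2)) for d in r.tip_of(t,p)[:2]])
E
```

```text
pics
{'time': 0.0, 'joint_positions': array([ 1.62707038e+00,  3.59409833e-01,  1.10858001e-02, -3.41160403e-04,
       -1.22408432e+00, -2.88099867e-01]), 'joint_velocities': array([ 0.00094793,  0.00155196, -0.0013874 ,  0.00198642, -0.00047344,
       -0.0003529 ]), 'joint_torque': array([ 1.11887985e-03, -5.82712805e+01,  2.93059409e+01,  6.99733749e+00,
        6.94596136e-03, -1.58343018e-04]), 'tool_pos': array([155.00257864, 656.49324262, 233.62117031]), 'ee_rot': array([ 8.21575869e-04,  9.93282562e-01, -1.15711180e-01, -1.99108440e-05]), 'ft_force': array([-0.20720914, -0.24888424,  0.52216048]), 'wrist_torque': array([0.03221749, 0.02266945, 0.00816612]), 'grip_force': 0.0, 'opening': 87.85626007493677}
side [[-0.987, -0.162, -0.01], [-0.093, 0.618, -0.78], [0.133, -0.769, -0.625]] [ 532.   80. 1018.] [[411.0, 0.0, 257.0], [0.0, 411.0, 192.0], [0.0, 0.0, 1.0]]
clamp_plate [([474.0, 49.0, 4.0], 0.79)]
screw_top [([472.0, 56.0, 75.0], 0.68)]
hex_key [([476.0, 45.0, 212.0], 0.76), ([487.0, 190.0, -2.0], 0.43)]
key_short_end [([478.0, -3.0, 208.0], 0.69), ([488.0, 190.0, -2.0], 0.29)]
key_long_end [([473.0, 54.0, 57.0], 0.88)]
brass_tap [([488.0, 192.0, -4.0], 0.72)]
tape_measure [([376.0, 63.0, -1.0], 0.36)]
pencil [([376.0, 64.0, 2.0], 0.7)]
top [[-0.024, -1.0, -0.01], [-0.994, 0.025, -0.104], [0.104, 0.007, -0.995]] [164. 562. 922.] [[375.0, 0.0, 261.0], [0.0, 375.0, 190.0], [0.0, 0.0, 1.0]]
clamp_plate [([475.0, 51.0, 2.0], 0.95)]
screw_top [([481.0, 44.0, 209.0], 0.7), ([472.0, 53.0, 76.0], 0.64)]
hex_key [([479.0, 47.0, 209.0], 0.74)]
key_short_end [([481.0, -7.0, 208.0], 0.75)]
key_long_end [([476.0, 49.0, 60.0], 0.68)]
brass_tap [([487.0, 185.0, -4.0], 0.76), ([476.0, 50.0, -2.0], 0.56)]
tape_measure []
pencil [([377.0, 61.0, -1.0], 0.68)]
```

```bash
python3 -c "
import cv2,numpy as np
a=cv2.imread('pics/side0.png');b=cv2.imread('pics/top0.png')
cv2.imwrite('pics/both0.png',cv2.resize(np.vstack([a,b])[:, :],(512,768))[:,:]) if 0 else None
c=cv2.resize(a[40:340,60:460],(800,600));cv2.imwrite('pics/c_side.png',c)
c=cv2.resize(b[40:340,80:480],(800,600));cv2.imwrite('pics/c_top.png',c)"
```

```text
(no output)
```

View pics/c_side.png

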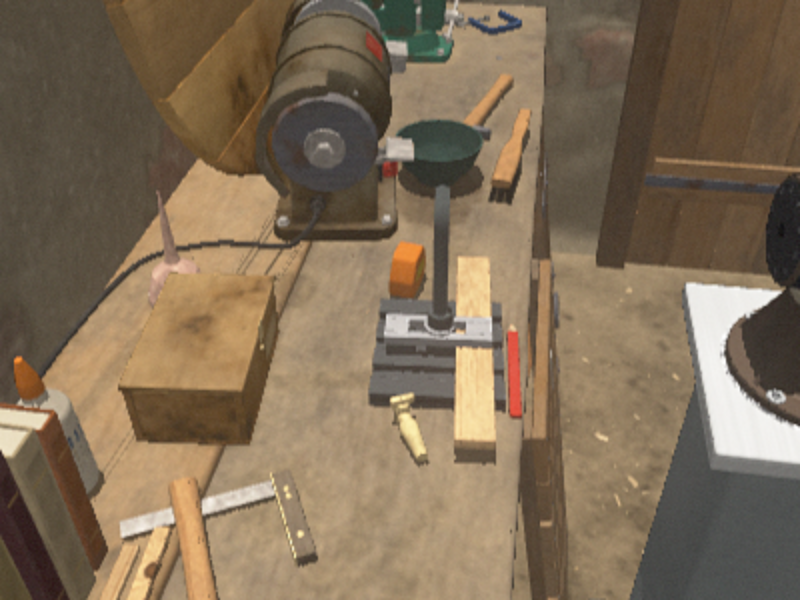

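View pics/c_top.png

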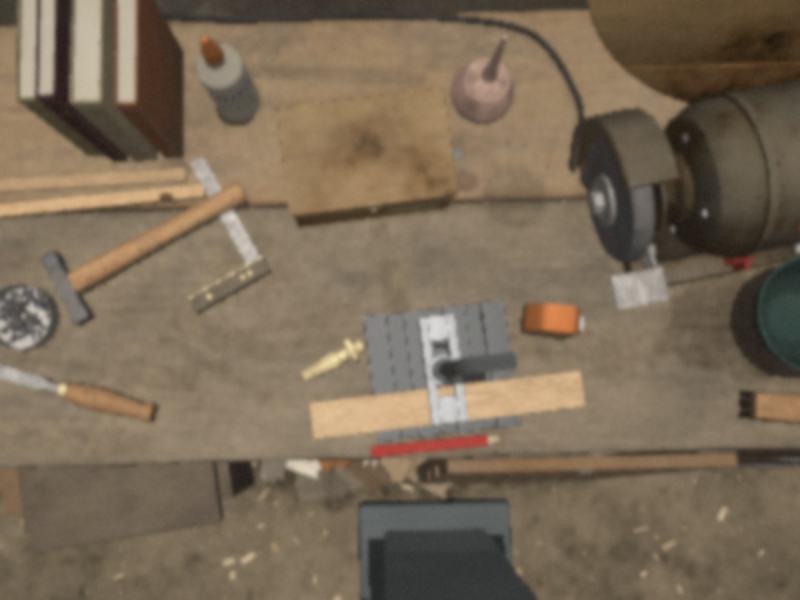

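```bash
cat > h.py <<'E'
from station import r
import numpy as np
def ray(p,u,v,z):
    K,R,t=np.array(p["camera_matrix"]),np.array(p["R"]),np.array(p["t"])
    d=R.T@np.linalg.solve(K,[u,v,1]);c=-R.T@t
    return c+d*(z-c[2])/d[2]
def proj(p,X):
    q=np.array(p["camera_matrix"])@(np.array(p["R"])@np.array(X,float)+np.array(p["t"]));return q[:2]/q[2]
def avg(names,n=3):
    out={}
    for cam in("side","top"):
        for i in range(n):
            p=r.get_image(cam)
            for t in names:
                for d in r.tip_of(t,p)[:1]: out.setdefault((t,cam),[]).append(list(d["position"])+[d["conf"]])
    for k,v in out.items(): print(k,np.round(np.mean(v,0),1),np.round(np.std(v,0)[:3],1))
def st():
    s=r.read_state();w,x,y,z=s["ee_rot"]
    print("t",round(s["time"],2),"pos",np.round(s["tool_pos"],1),"yaw",round(np.degrees(2*np.arctan2(y,x)),1),"F",np.round(s["ft_force"],1),"T",np.round(s["wrist_torque"],2),"open",round(s["opening"],1),"grip",round(s["grip_force"],1))
E
python3 - <<'E'
from h import *
p=r.get_image("top")
for a,b in(((310,403),(581,373)),((313,437),(584,408))):
    A=ray(p,80+a[0]/2,40+a[1]/2,38);B=ray(p,80+b[0]/2,40+b[1]/2,38);d=A-B
    print(A,B,np.degrees(np.arctan2(-d[0],d[1])))
# key short arm edges top (z~211)
for c in ((515,352),(516,367),(580,305),(578,333),(523,305)): print(ray(p,80+c[0]/2,40+c[1]/2,218 if c[1]>340 else 60))
avg(["screw_top","hex_key","key_short_end","key_long_end","clamp_plate","brass_tap","pencil","tape_measure"])
E
```

```text
[437.64682686 218.69551884  38.        ] [ 466.65567826 -118.70877223   38.        ] 4.914008235059422
[395.92676667 215.67495652  38.        ] [ 423.54739432 -120.08586084   38.        ] 4.702722742773112
[489.39177698  -3.29793755 218.        ]
[474.32172346  -3.6267479  218.        ]
[ 549.48948424 -115.81484346   60.        ]
[ 515.27007922 -111.53805633   60.        ]
[551.21440158 -46.17463877  60.        ]
('hex_key', 'side') [477.2  44.5 213.9   0.8] [1.6 1.6 0.6]
('key_short_end', 'side') [478.   -4.5 207.    0.8] [0.5 0.9 1.5]
('key_long_end', 'side') [474.4  53.5  58.9   0.9] [0.2 1.6 0.7]
('clamp_plate', 'side') [471.3  51.    4.8   0.8] [1.2 1.9 0.7]
('brass_tap', 'side') [486.  189.6  -1.6   0.7] [0.7 1.6 1.2]
('pencil', 'side') [375.3  60.5   1.4   0.6] [1.1 1.  2.3]
('tape_measure', 'side') [534.7 -93.3  -4.3   0.8] [0.4 1.5 0.8]
('screw_top', 'side') [472.3  54.2  74.9   0.6] [2.3 0.2 1.4]
('screw_top', 'top') [472.6  52.9  76.3   0.5] [0.7 1.8 0.9]
('hex_key', 'top') [476.3  48.  164.6   0.6] [ 2.9  4.2 62.6]
('key_short_end', 'top') [482.2  -7.  207.1   0.8] [1.1 1.8 0.5]
('key_long_end', 'top') [474.7  49.   60.5   0.8] [0.4 1.5 2. ]
('clamp_plate', 'top') [475.4  50.9  -2.    0.7] [1.7 1.8 0.8]
('brass_tap', 'top') [487.8 185.9  -1.8   0.6] [1.1 1.  0.7]
('pencil', 'top') [376.5  63.1  -1.8   0.8] [0.6 1.  0.7]
('tape_measure', 'top') [533.1 -94.6   3.3   0.7] [0.8 0.8 0.2]
```

The manual's scale: shifts go in shares of 500 mm and turns go in shares of 90 degrees. Converting my numbers, -240 mm / 500 = -0.48, -190 mm / 500 = -0.38, -50 degrees / 90 = -0.5556.

Emit:
move_arm:
  rows: [0.04,-0.08,0.08,-0.1111,87,0.09,-0.17,0.12,-0.2222,87,0.14,-0.27,0.12,-0.3333,87,0.2,-0.38,0.12,-0.4444,87,0.25,-0.48,0.12,-0.5556,87]

```text
time: 4.28
tool_pos: [280.8, 415.0, 294.9]
ee_rot: [-0.0, 0.85, -0.527, -0.0]
ft_force: [0.7, 0.1, 0.5]
opening: 86.8
grip_force: 0.0
```

Scaled: -260 mm / 500 = -0.52, -210 mm / 500 = -0.42, -22 degrees / 90 = -0.2444.

Emit:
move_arm:
  rows: [0.054,-0.1,0,-0.0667,87,0.108,-0.2,0,-0.1333,87,0.162,-0.31,0,-0.2,87,0.216,-0.42,0,-0.2444,87,0.27,-0.52,0,-0.2444,87]

```text
time: 4.9
tool_pos: [415.5, 155.0, 295.2]
ee_rot: [-0.001, 0.735, -0.678, 0.0]
ft_force: [1.7, 0.8, 0.0]
opening: 87.0
grip_force: 0.0
```

Scaled: -110 mm / 500 = -0.22, -90 mm / 500 = -0.18.

Emit:
move_arm:
  rows: [0.05,-0.1,0,0,87,0.1,-0.18,0,0,87,0.122,-0.22,0,0,87,0.122,-0.22,0,0,87,0.122,-0.22,0,0,87]

```text
time: 5.52
tool_pos: [475.9, 47.1, 294.6]
ee_rot: [-0.0, 0.735, -0.678, -0.0]
ft_force: [-0.2, 0.6, 0.4]
opening: 86.8
grip_force: 0.0
```

```bash
python3 -c "
from h import *
st()"
```

```text
t 5.53 pos [475.9  47.1 294.6] yaw -85.3 F [-0.2  0.6  0.4] T [ 0.14 -0.03 -0.02] open 86.8 grip 0.0
```

Scaled: -126 mm / 500 = -0.252, -105 mm / 500 = -0.21.

Emit:
move_arm:
  rows: [0,0,-0.11,0,87,0,0,-0.21,0,87,0,0,-0.252,0,87,0,0,-0.252,0,40,0,0,-0.252,0,10]

```text
time: 6.15
tool_pos: [476.7, 47.8, 169.8]
ee_rot: [-0.001, 0.736, -0.677, 0.0]
ft_force: [0.4, 0.7, 1.0]
opening: 72.3
grip_force: 0.0
```

Emit:
move_arm:
  rows: [0,0,0,0,10,0,0,0,0,10,0,0,0,0,10,0,0,0,0,10]

```text
time: 6.65
tool_pos: [476.2, 46.9, 168.7]
ee_rot: [-0.0, 0.736, -0.677, 0.0]
ft_force: [-0.3, -0.3, 0.4]
opening: 32.4
grip_force: 0.0
```

Emit:
move_arm:
  rows: [0,0,0,0,8,0,0,0,0,8,0,0,0,0,8,0,0,0,0,8]

```text
time: 7.15
tool_pos: [475.1, 46.6, 168.4]
ee_rot: [0.001, 0.736, -0.677, -0.0]
ft_force: [-5.7, 1.0, 5.8]
opening: 16.8
grip_force: 29.9
```

Run:
```python
from h import *
import cv2
st()
p=r.get_image("side");cv2.imwrite("pics/g1.png",cv2.resize(p["frame"][80:260,200:360],None,fx=3,fy=3))
```

```text
t 7.15 pos [475.1  46.6 168.4] yaw -85.3 F [-5.7  1.   5.8] T [0.33 2.49 0.02] open 16.8 grip 29.9
```

View pics/g1.png

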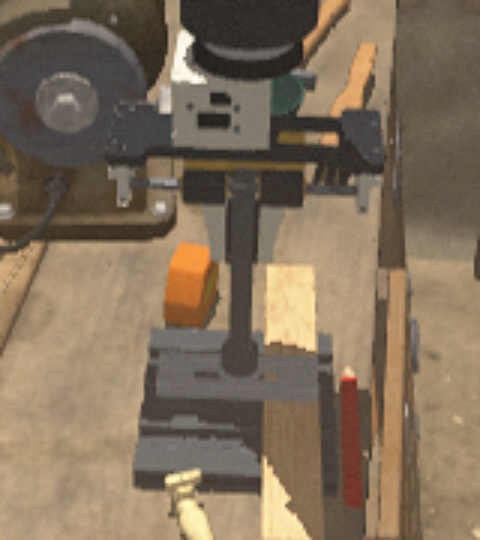

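Scaled: 32 mm / 500 = 0.064, 24 mm / 500 = 0.048.

Emit:
move_arm:
  rows: [-0.002,0,0.012,0,8,-0.002,0,0.028,0,8,-0.002,0,0.048,0,8,-0.002,0,0.064,0,8,-0.002,0,0.064,0,8]

```text
time: 7.82
tool_pos: [475.7, 47.2, 201.5]
ee_rot: [-0.001, 0.736, -0.677, 0.0]
ft_force: [0.1, 0.3, -4.3]
opening: 16.8
grip_force: 30.0
```

Run:
```python
from h import *
st()
avg(["screw_top","hex_key","key_short_end","key_long_end"],2)
st()
```

```text
t 7.83 pos [475.7  47.2 201.5] yaw -85.3 F [ 0.1  0.3 -4.3] T [ 0.18 -0.   -0.01] open 16.8 grip 30.0
('screw_top', 'side') [472.2  54.6  73.    0.6] [0. 0. 0.]
('hex_key', 'side') [476.6  44.2 244.1   0.7] [1.2 0.2 0.3]
('key_short_end', 'side') [476.4  -4.1 239.    0.7] [0.7 0.9 1. ]
('key_long_end', 'side') [473.2  56.4  89.3   0.7] [0. 0. 0.]
t 8.82 pos [475.1  46.9 200.5] yaw -85.3 F [ 0.   0.1 -4.4] T [ 0.06 -0.02 -0.03] open 16.5 grip 30.0
```

Scaled: 38 mm / 500 = 0.076, -30 mm / 500 = -0.06.

Emit:
move_arm:
  rows: [-0.004,0.04,0,0,8,-0.008,0.076,0,0,8,-0.008,0.076,-0.03,0,8,-0.008,0.076,-0.06,0,8,-0.008,0.076,-0.06,0,8]

```text
time: 9.45
tool_pos: [469.8, 84.0, 168.7]
ee_rot: [0.002, 0.736, -0.678, -0.001]
ft_force: [-0.1, 0.4, -4.2]
opening: 16.8
grip_force: 30.0
```

Run:
```python
from h import *
import cv2
p=r.get_image("side");cv2.imwrite("pics/s1.png",cv2.resize(p["frame"][80:260,200:360],None,fx=3,fy=3))
st()
```

```text
t 9.5 pos [470.6  84.3 169.6] yaw -85.3 F [ 0.   0.6 -4. ] T [ 0.1  -0.06  0.02] open 17.1 grip 30.0
```

View pics/s1.png

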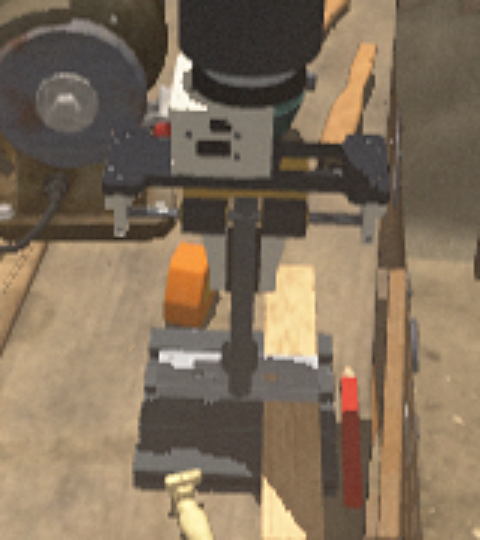

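Scaled: -76 mm / 500 = -0.152, -60 mm / 500 = -0.12.

Emit:
move_arm:
  rows: [0.002,-0.024,0,0,8,0.004,-0.052,0,0,8,0.008,-0.088,-0.01,0,8,0.01,-0.12,-0.022,0,8,0.012,-0.152,-0.04,0,8]

```text
time: 10.12
tool_pos: [477.7, 7.8, 150.8]
ee_rot: [-0.001, 0.736, -0.677, 0.0]
ft_force: [-0.2, 2.3, -0.4]
opening: 17.1
grip_force: 30.0
```

Run:
```python
from h import *
st()
avg(["hex_key","key_short_end","key_long_end"],1)
```

```text
t 10.12 pos [477.7   7.8 150.8] yaw -85.3 F [-0.2  2.3 -0.4] T [1.3  0.14 0.07] open 17.1 grip 30.0
('hex_key', 'side') [481.4   1.3 190.    1. ] [0. 0. 0.]
('key_long_end', 'side') [473.3  83.8  62.3   0.9] [0. 0. 0.]
```

Scaled: -59 mm / 500 = -0.118, -43 mm / 500 = -0.086.

Emit:
move_arm:
  rows: [0.002,-0.02,-0.018,0,8,0.004,-0.038,-0.038,0,8,0.004,-0.054,-0.062,0,8,0.006,-0.066,-0.086,0,8,0.006,-0.076,-0.118,0,8]

```text
time: 11.15
tool_pos: [480.4, -29.8, 90.9]
ee_rot: [-0.0, 0.736, -0.677, 0.0]
ft_force: [1.3, -1.5, 1.3]
opening: 16.7
grip_force: 30.0
```

Run:
```python
from h import *
import cv2
st()
p=r.get_image("side");cv2.imwrite("pics/s2.png",cv2.resize(p["frame"][80:260,200:360],None,fx=3,fy=3))
avg(["hex_key","key_short_end","key_long_end"],1)
```

```text
t 11.15 pos [480.4 -29.8  90.9] yaw -85.3 F [ 1.3 -1.5  1.3] T [-0.16 -0.18 -0.06] open 16.7 grip 30.0
('hex_key', 'side') [482.6 -47.2 120.1   0.7] [0. 0. 0.]
('key_long_end', 'side') [469.   98.5  71.8   0.7] [0. 0. 0.]
```

View pics/s2.png

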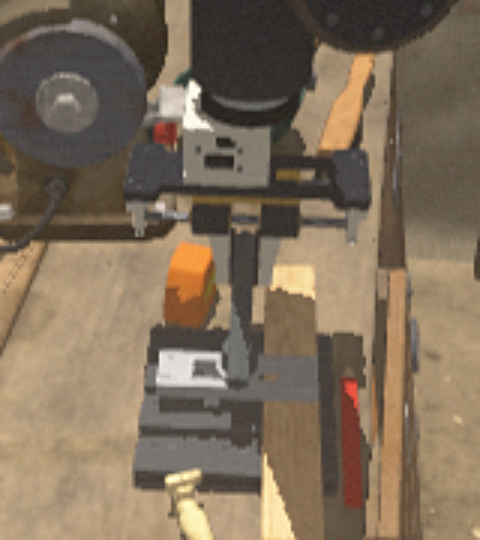

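Scaled: -11 mm / 500 = -0.022, -8 mm / 500 = -0.016.

Emit:
move_arm:
  rows: [0,-0.002,-0.008,0,8,0,-0.002,-0.016,0,8,0,-0.002,-0.022,0,8,0,-0.002,-0.022,0,8]

```text
time: 12.1
tool_pos: [480.3, -30.0, 80.5]
ee_rot: [-0.0, 0.736, -0.677, 0.0]
ft_force: [0.7, -1.4, -0.3]
opening: 16.8
grip_force: 30.0
```

Run:
```python
from h import *
import cv2
st()
p=r.get_image("top");cv2.imwrite("pics/s3.png",cv2.resize(p["frame"][110:290,190:350],None,fx=3,fy=3))
avg(["hex_key","key_short_end","key_long_end"],2)
```

```text
t 12.1 pos [480.3 -30.   80.5] yaw -85.3 F [ 0.7 -1.4 -0.3] T [-0.03 -0.32 -0.09] open 16.8 grip 30.0
('hex_key', 'side') [480.6 -47.9 112.8   0.6] [0.6 1.6 1. ]
('key_long_end', 'side') [471.5 100.9  73.2   0.7] [2.1 2.1 0.7]
('key_short_end', 'side') [478.4 -58.2  61.4   0.8] [0. 0. 0.]
```

View pics/s3.png

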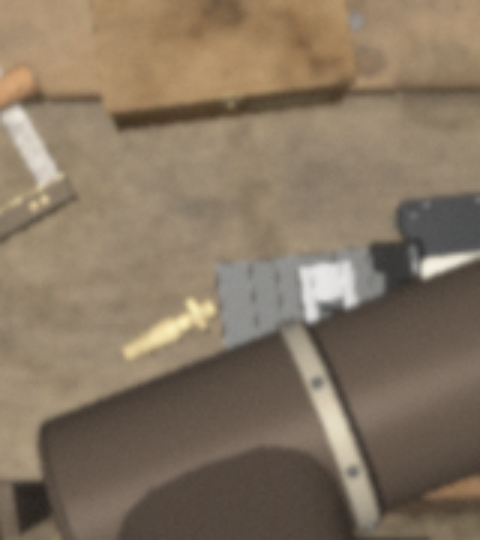

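Scaled: 145 mm / 500 = 0.29, 120 mm / 500 = 0.24.

Emit:
move_arm:
  rows: [0,0,0.064,0,8,-0.006,0.08,0.068,0,8,-0.014,0.16,0.068,0,8,-0.02,0.24,0.068,0,8,-0.024,0.29,0.068,0,8]

```text
time: 13.58
tool_pos: [466.8, 116.0, 113.8]
ee_rot: [0.001, 0.736, -0.677, -0.0]
ft_force: [0.2, -0.2, -4.7]
opening: 17.0
grip_force: 30.0
```

Run:
```python
from h import *
import cv2
st()
p=r.get_image("side");cv2.imwrite("pics/s4.png",cv2.resize(p["frame"][80:280,180:360],None,fx=3,fy=3))
avg(["hex_key","key_short_end","key_long_end","screw_top"],2)
```

```text
t 13.57 pos [466.8 116.  113.8] yaw -85.2 F [ 0.2 -0.2 -4.7] T [-0.14 -0.1  -0.01] open 17.0 grip 30.0
('hex_key', 'side') [470.1  98.  146.6   0.8] [0.6 2.  0.5]
('key_long_end', 'side') [458.4 245.1 100.4   0.7] [0.5 2.4 1.1]
('key_short_end', 'side') [536.  -92.4  -4.7   0.7] [0. 0. 0.]
```

View pics/s4.png

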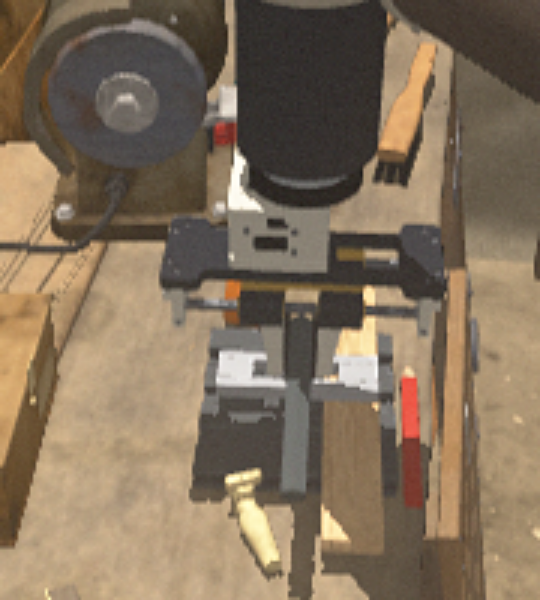

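Scaled: -36 mm / 500 = -0.072, -14 mm / 500 = -0.028.

Emit:
move_arm:
  rows: [0,0.012,-0.024,0,8,0,0.012,-0.072,0,8,0,0,-0.072,0,8,0.002,-0.016,-0.072,0,8,0.002,-0.028,-0.072,0,8]

```text
time: 15.25
tool_pos: [470.5, 102.3, 79.7]
ee_rot: [-0.002, 0.735, -0.678, -0.0]
ft_force: [-6.1, 18.6, 3.2]
opening: 16.9
grip_force: 30.1
```

Run:
```python
from h import *
st()
avg(["hex_key","key_short_end","key_long_end"],1)
```

```text
t 15.25 pos [470.5 102.3  79.7] yaw -85.3 F [-6.1 18.6  3.2] T [ 6.56  2.28 -0.18] open 16.9 grip 30.1
('hex_key', 'side') [471.1  89.  111.1   0.6] [0. 0. 0.]
('key_short_end', 'side') [534.7 -96.3  -5.3   0.7] [0. 0. 0.]
('key_long_end', 'side') [460.7 235.   71.1   0.8] [0. 0. 0.]
('key_long_end', 'top') [4.622e+02 2.275e+02 7.430e+01 4.000e-01] [0. 0. 0.]
```

Scaled: -6 mm / 500 = -0.012, -3 mm / 500 = -0.006.

Emit:
move_arm:
  rows: [0.002,-0.006,0,0,8,0.004,-0.012,0,0,8,0.004,-0.012,0,0,8]

```text
time: 16.02
tool_pos: [472.8, 98.1, 80.7]
ee_rot: [-0.004, 0.735, -0.678, -0.0]
ft_force: [-8.0, 16.8, 4.5]
opening: 16.9
grip_force: 30.0
```

Run:
```python
from h import *
st()
avg(["hex_key","key_long_end"],2)
```

```text
t 16.02 pos [472.8  98.1  80.7] yaw -85.3 F [-8.  16.8  4.5] T [ 6.32  3.19 -0.18] open 16.9 grip 30.0
('hex_key', 'side') [474.3  82.  111.9   0.8] [1.  0.5 1.2]
('key_long_end', 'side') [462.6 231.8  84.8   0.8] [0.8 0.2 1.3]
('key_long_end', 'top') [463.4 227.1  88.8   0.5] [1.2 0.8 1.1]
```

Scaled: -9 mm / 500 = -0.018, -8 mm / 500 = -0.016.

Emit:
move_arm:
  rows: [-0.002,-0.008,0,0,8,-0.002,-0.016,0,0,8,-0.002,-0.018,0,0,8]

```text
time: 17.0
tool_pos: [472.6, 91.0, 81.1]
ee_rot: [-0.006, 0.735, -0.678, -0.001]
ft_force: [-13.6, 30.3, 8.3]
opening: 16.9
grip_force: 38.5
```

Run:
```python
from h import *
st()
avg(["hex_key","key_long_end"],2)
```

```text
t 17.0 pos [472.6  91.   81.1] yaw -85.3 F [-13.6  30.3   8.3] T [11.03  5.08 -0.2 ] open 16.9 grip 38.5
('hex_key', 'side') [475.2  75.4 111.3   0.6] [0.2 0.2 0.1]
('key_long_end', 'side') [460.6 227.2 104.    0.8] [0.8 0.4 0.8]
('hex_key', 'top') [486.5 184.6  -5.6   0.5] [0. 0. 0.]
('key_long_end', 'top') [465.  220.2 107.6   0.5] [0.4 0.5 0.2]
```

Scaled: 34 mm / 500 = 0.068, -24 mm / 500 = -0.048.

Emit:
move_arm:
  rows: [0,0.024,0,0,8,0,0.024,0.04,0,8,0,0.024,0.068,0,8,0.004,-0.03,0.068,0,8,0.006,-0.048,0.068,0,8]

```text
time: 18.23
tool_pos: [473.0, 60.8, 113.1]
ee_rot: [-0.0, 0.735, -0.678, 0.0]
ft_force: [0.1, -0.5, -5.0]
opening: 16.8
grip_force: 30.0
```

Run:
```python
from h import *
import cv2
st()
p=r.get_image("side");cv2.imwrite("pics/s5.png",cv2.resize(p["frame"][110:250,200:350],None,fx=4,fy=4))
avg(["hex_key","key_long_end","key_short_end","screw_top"],2)
for X in ([473.5,52.5,76],[473.5,52.5,61],[473.5,52.5,95]): print(proj(p,X))
```

```text
t 18.23 pos [473.   60.8 113.1] yaw -85.4 F [ 0.1 -0.5 -5. ] T [-0.07 -0.08  0.01] open 16.8 grip 30.0
('hex_key', 'side') [474.4  47.6 143.6   0.6] [0. 0. 0.]
('key_long_end', 'side') [462.8 196.1 123.6   0.6] [0.9 1.  0.9]
('screw_top', 'side') [471.5  52.8  73.1   0.5] [0.3 0.2 0.2]
('key_short_end', 'side') [471.8  45.4  89.9   0.9] [0. 0. 0.]
('key_long_end', 'top') [465.2 192.7 129.2   0.6] [2.6 0.5 0.7]
[279.55025397 195.61801607]
[279.39890475 200.38753309]
[279.74611954 189.44564078]
```

View pics/s5.png

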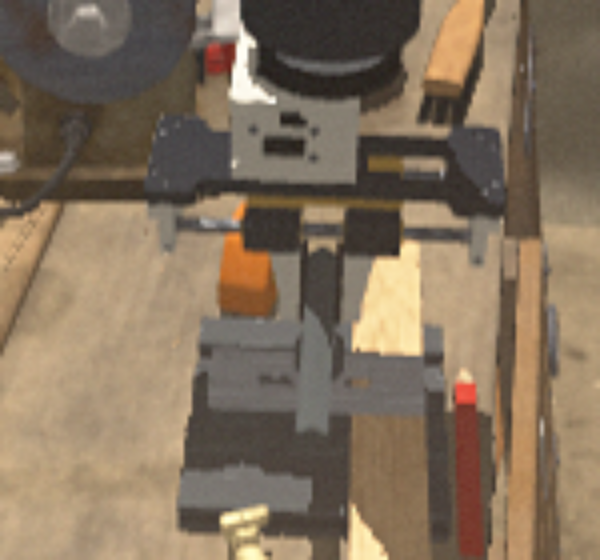

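Scaled: 41 mm / 500 = 0.082, 34 mm / 500 = 0.068.

Emit:
move_arm:
  rows: [-0.004,0.044,0,0,8,-0.006,0.082,0,0,8,-0.006,0.082,-0.048,0,8,-0.006,0.068,-0.048,0,8,-0.004,0.054,-0.048,0,8]

```text
time: 19.9
tool_pos: [471.5, 90.5, 89.2]
ee_rot: [-0.001, 0.736, -0.678, -0.001]
ft_force: [-11.4, 22.0, 4.8]
opening: 16.9
grip_force: 33.9
```

Scaled: -9 mm / 500 = -0.018, -7 mm / 500 = -0.014.

Emit:
move_arm:
  rows: [0,-0.008,0,0,8,0,-0.014,0,0,8,0,-0.018,0,0,8,0,-0.018,0,0,8]

```text
time: 20.4
tool_pos: [471.7, 83.1, 90.7]
ee_rot: [-0.003, 0.735, -0.678, -0.001]
ft_force: [-12.8, 21.5, 8.9]
opening: 17.0
grip_force: 30.0
```

Run:
```python
from h import *
st()
avg(["hex_key","key_long_end"],2)
```

```text
t 20.4 pos [471.7  83.1  90.7] yaw -85.3 F [-12.8  21.5   8.9] T [ 7.82  5.25 -0.15] open 17.0 grip 30.0
('hex_key', 'side') [474.4  69.6 119.1   0.7] [0.2 0.2 0.9]
('key_long_end', 'side') [461.4 218.1 132.4   0.7] [0.8 0.6 0.2]
('key_long_end', 'top') [4.620e+02 2.163e+02 1.362e+02 4.000e-01] [0.8 1.3 0.1]
```

Scaled: 24 mm / 500 = 0.048, 14 mm / 500 = 0.028.

Emit:
move_arm:
  rows: [0,0.02,0,0,8,0,0.02,0.028,0,8,0,0.02,0.048,0,8,0.002,-0.024,0.048,0,8,0.002,-0.026,0.048,0,8]

```text
time: 21.62
tool_pos: [472.0, 65.7, 113.3]
ee_rot: [-0.0, 0.735, -0.678, 0.0]
ft_force: [-0.6, 0.4, -3.9]
opening: 16.7
grip_force: 30.0
```

Run:
```python
from h import *
st()
avg(["hex_key","key_long_end","key_short_end","screw_top"],3)
```

```text
t 21.62 pos [472.   65.7 113.3] yaw -85.4 F [-0.6  0.4 -3.9] T [-0.13  0.04  0.02] open 16.7 grip 30.0
('hex_key', 'side') [474.   51.9 140.4   0.9] [1.  0.6 1. ]
('key_long_end', 'side') [459.6 203.3 151.6   0.7] [1.3 0.9 0.7]
('screw_top', 'side') [470.8  54.9  73.3   0.5] [0.1 1.  1. ]
('key_short_end', 'side') [469.5  61.2  89.    0.7] [0. 0. 0.]
('key_long_end', 'top') [463.8 201.1 155.1   0.5] [1.6 0.3 0.8]
```

Scaled: -16 mm / 500 = -0.032, -3.7 mm / 500 = -0.0074.

Emit:
move_arm:
  rows: [0.0008,-0.0074,-0.012,0,8,0.0008,-0.0074,-0.024,0,8,0.0008,-0.0074,-0.028,0,8,0.0008,-0.0074,-0.032,0,8,0.0008,-0.0074,-0.032,0,8]

```text
time: 23.75
tool_pos: [472.5, 63.0, 98.3]
ee_rot: [0.0, 0.736, -0.677, 0.0]
ft_force: [-8.7, -0.1, 19.1]
opening: 16.6
grip_force: 30.0
```

Run:
```python
from h import *
st()
```

```text
t 23.75 pos [472.5  63.   98.3] yaw -85.2 F [-8.7 -0.1 19.1] T [-0.3   3.55 -0.09] open 16.6 grip 30.0
```

Scaled: -1 mm / 500 = -0.002, 0.5 mm / 500 = 0.001.

Emit:
move_arm:
  rows: [0,0,0.002,0,8,-0.002,0,0.002,0,8,-0.002,0,0.001,0,8,-0.002,0,0.001,0,8]

```text
time: 24.25
tool_pos: [472.2, 63.1, 98.5]
ee_rot: [-0.0, 0.736, -0.677, 0.001]
ft_force: [-5.2, -2.1, 10.6]
opening: 17.3
grip_force: 30.0
```

Scaled: -1 mm / 500 = -0.002, -0.5 mm / 500 = -0.001.

Emit:
move_arm:
  rows: [-0.001,0,0,0,8,-0.002,0,0,0,8,-0.002,0,0,0,8]

```text
time: 24.62
tool_pos: [472.0, 63.2, 98.5]
ee_rot: [-0.001, 0.736, -0.677, 0.001]
ft_force: [1.5, -3.8, 7.2]
opening: 16.7
grip_force: 30.0
```

Run:
```python
from h import *
st()
avg(["hex_key","key_long_end","key_short_end","screw_top"],2)
```

```text
t 24.62 pos [472.   63.2  98.5] yaw -85.2 F [ 1.5 -3.8  7.2] T [-1.61 -0.1   0.02] open 16.7 grip 30.0
('hex_key', 'side') [472.8  50.9 125.2   0.7] [1.1 0.8 1.8]
('key_long_end', 'side') [459.4 200.9 135.9   0.8] [0.3 0.2 1.4]
('screw_top', 'side') [470.6  53.8  39.    0.7] [ 0.1  1.7 36. ]
('key_long_end', 'top') [462.9 194.9 141.9   0.6] [0. 0. 0.]
```

Scaled: 4 mm / 500 = 0.008, 3 mm / 500 = 0.006.

Emit:
move_arm:
  rows: [0.002,0.002,-0.0012,0,8,0.002,0.004,-0.0016,0,8,0.002,0.006,-0.002,0,8,0.002,0.008,-0.0024,0,8]

```text
time: 26.12
tool_pos: [472.0, 66.6, 97.6]
ee_rot: [0.0, 0.736, -0.677, 0.001]
ft_force: [-6.4, -3.9, 16.7]
opening: 16.5
grip_force: 30.0
```

Run:
```python
from h import *
st()
avg(["hex_key","key_long_end"],1)
```

```text
t 26.12 pos [472.   66.6  97.6] yaw -85.2 F [-6.4 -3.9 16.7] T [-1.8   2.08 -0.04] open 16.5 grip 30.0
('hex_key', 'side') [472.8  49.4 129.3   0.9] [0. 0. 0.]
('key_long_end', 'side') [460.5 205.8 127.3   0.9] [0. 0. 0.]
('key_long_end', 'top') [464.7 197.8 130.5   0.6] [0. 0. 0.]
```

Scaled: -2 mm / 500 = -0.004, -1 mm / 500 = -0.002.

Emit:
move_arm:
  rows: [-0.0012,-0.0014,0,0,8,-0.0012,-0.0014,-0.002,0,8,-0.0012,-0.0014,-0.004,0,8,-0.0012,-0.0014,-0.004,0,8]

```text
time: 26.92
tool_pos: [472.3, 66.7, 97.2]
ee_rot: [-0.001, 0.736, -0.677, 0.001]
ft_force: [-11.0, -0.7, 32.3]
opening: 17.6
grip_force: 30.0
```

Run:
```python
from h import *
st()
```

```text
t 26.93 pos [472.3  66.7  97.2] yaw -85.2 F [-11.   -0.7  32.3] T [-0.65  4.2  -0.06] open 17.6 grip 30.0
```

Scaled: -2.4 mm / 500 = -0.0048, -1.6 mm / 500 = -0.0032.

Emit:
move_arm:
  rows: [0.002,0,0.003,0,8,0.002,-0.0016,0.003,0,8,0.002,-0.0032,0.003,0,8,0.002,-0.0048,0.003,0,8]

```text
time: 27.42
tool_pos: [472.9, 65.7, 97.5]
ee_rot: [-0.002, 0.736, -0.677, 0.0]
ft_force: [-7.8, 6.9, 16.2]
opening: 16.7
grip_force: 30.0
```

Scaled: -2.4 mm / 500 = -0.0048, -1.6 mm / 500 = -0.0032.

Emit:
move_arm:
  rows: [0,-0.0016,0,0,8,0,-0.0032,0,0,8,0,-0.0048,0,0,8]

```text
time: 27.8
tool_pos: [474.0, 64.1, 97.4]
ee_rot: [-0.003, 0.736, -0.677, 0.001]
ft_force: [-6.3, 9.8, 11.5]
opening: 16.5
grip_force: 30.0
```

Run:
```python
from h import *
st()
avg(["hex_key","key_long_end"],1)
```

```text
t 27.8 pos [474.   64.1  97.4] yaw -85.2 F [-6.3  9.8 11.5] T [3.74 2.03 0.01] open 16.5 grip 30.0
('hex_key', 'side') [476.7  47.9 124.8   0.6] [0. 0. 0.]
('key_long_end', 'side') [458.3 201.2 127.7   0.6] [0. 0. 0.]
('key_long_end', 'top') [466.1 199.2 133.4   0.6] [0. 0. 0.]
```

Scaled: 1.5 mm / 500 = 0.003, -1 mm / 500 = -0.002, 4 degrees / 90 = 0.0444.

Emit:
move_arm:
  rows: [0,0.003,-0.002,0,8,0,0.003,-0.002,0.0222,8,0,0.003,-0.002,0.0444,8,0,0.003,-0.002,0.0222,8]

```text
time: 28.6
tool_pos: [474.2, 64.3, 97.2]
ee_rot: [-0.002, 0.748, -0.664, 0.001]
ft_force: [-6.0, 1.6, 20.1]
opening: 16.7
grip_force: 30.0
```

Run:
```python
from h import *
st()
```

```text
t 28.6 pos [474.2  64.3  97.2] yaw -83.2 F [-6.   1.6 20.1] T [ 0.63  2.   -0.07] open 16.7 grip 30.0
```

Scaled: -6 degrees / 90 = -0.0667.

Emit:
move_arm:
  rows: [0,0,0,-0.0222,8,0,0,0,-0.0444,8,0,0,0,-0.0667,8,0,0,0,-0.0444,8]

```text
time: 29.1
tool_pos: [474.4, 64.5, 97.0]
ee_rot: [-0.002, 0.724, -0.69, 0.001]
ft_force: [-4.3, 1.7, 18.5]
opening: 16.8
grip_force: 30.0
```

Run:
```python
from h import *
st()
```

```text
t 29.1 pos [474.4  64.5  97. ] yaw -87.2 F [-4.3  1.7 18.5] T [ 0.74  1.8  -0.01] open 16.8 grip 30.0
```

Scaled: 36 mm / 500 = 0.072, 32 mm / 500 = 0.064, 2 degrees / 90 = 0.0222.

Emit:
move_arm:
  rows: [0,0,0.012,0.0222,8,-0.002,0.036,0.012,0.0222,8,-0.004,0.072,0.012,0.0222,8,-0.004,0.072,-0.012,0.0222,8,-0.004,0.064,-0.012,0.0222,8]

```text
time: 29.72
tool_pos: [468.7, 95.1, 86.8]
ee_rot: [0.002, 0.736, -0.677, -0.0]
ft_force: [-0.3, 0.6, -4.5]
opening: 16.7
grip_force: 30.0
```

Emit:
move_arm:
  rows: [0,-0.002,0,0,8,0,-0.004,0,0,8,0,-0.006,0,0,8,0,-0.006,0,0,8]

```text
time: 30.22
tool_pos: [469.9, 92.1, 88.5]
ee_rot: [-0.0, 0.735, -0.678, 0.0]
ft_force: [0.8, -0.6, -4.7]
opening: 16.6
grip_force: 30.0
```

Run:
```python
from h import *
st()
avg(["hex_key","key_long_end"],2)
```

```text
t 30.23 pos [469.9  92.1  88.5] yaw -85.3 F [ 0.8 -0.6 -4.7] T [-0.15 -0.1   0.05] open 16.6 grip 30.0
('hex_key', 'side') [471.4  78.2 118.2   0.8] [1.1 0.6 2.6]
('key_long_end', 'side') [458.  229.8 118.2   0.9] [0.2 0.3 2.2]
('key_long_end', 'top') [459.2 224.2 123.5   0.5] [0.6 1.7 2.1]
```

Scaled: -2 mm / 500 = -0.004, -1 mm / 500 = -0.002.

Emit:
move_arm:
  rows: [0,-0.002,0,0,8,0,-0.004,0,0,8,0,-0.004,0,0,8]

```text
time: 31.2
tool_pos: [469.9, 90.1, 88.3]
ee_rot: [0.0, 0.736, -0.677, -0.0]
ft_force: [-0.3, -0.1, -5.4]
opening: 16.5
grip_force: 30.0
```

Scaled: -2 mm / 500 = -0.004, -1 mm / 500 = -0.002.

Emit:
move_arm:
  rows: [0,-0.002,0,0,8,0,-0.004,0,0,8,0,-0.004,0,0,8]

```text
time: 31.58
tool_pos: [469.9, 88.2, 88.4]
ee_rot: [-0.0, 0.736, -0.677, -0.0]
ft_force: [1.1, -0.6, -4.2]
opening: 16.8
grip_force: 30.0
```

Scaled: -2 mm / 500 = -0.004, -1 mm / 500 = -0.002.

Emit:
move_arm:
  rows: [0,-0.002,0,0,8,0,-0.004,0,0,8,0,-0.004,0,0,8]

```text
time: 31.95
tool_pos: [470.4, 87.3, 88.6]
ee_rot: [-0.001, 0.736, -0.677, -0.0]
ft_force: [-0.0, 6.6, -5.3]
opening: 16.8
grip_force: 30.0
```

Scaled: -2 mm / 500 = -0.004, -1 mm / 500 = -0.002.

Emit:
move_arm:
  rows: [0,-0.002,0,0,8,0,-0.004,0,0,8,0,-0.004,0,0,8]

```text
time: 32.33
tool_pos: [470.7, 86.7, 88.7]
ee_rot: [-0.002, 0.736, -0.678, -0.001]
ft_force: [-3.9, 13.5, -5.1]
opening: 16.5
grip_force: 30.0
```

Scaled: 34 mm / 500 = 0.068, 20 mm / 500 = 0.04.

Emit:
move_arm:
  rows: [0,0.012,0,0,8,0,0.012,0.04,0,8,0.036,-0.012,0.04,0,8,0.068,-0.036,0.04,0,8,0.068,-0.036,0.02,0,8]

```text
time: 32.95
tool_pos: [505.0, 65.7, 98.5]
ee_rot: [-0.0, 0.735, -0.678, 0.0]
ft_force: [0.0, -0.7, -4.3]
opening: 16.5
grip_force: 30.0
```

Scaled: -10 mm / 500 = -0.02, -5 mm / 500 = -0.01.

Emit:
move_arm:
  rows: [0,0,-0.02,0,8,-0.004,0,-0.02,0,8,-0.008,0,-0.02,0,8,-0.01,0,-0.02,0,8,-0.01,0,-0.02,0,8]

```text
time: 33.58
tool_pos: [498.9, 66.4, 88.7]
ee_rot: [-0.0, 0.736, -0.677, 0.0]
ft_force: [0.0, -0.0, -5.1]
opening: 17.0
grip_force: 30.0
```

Scaled: -2 mm / 500 = -0.004, -1 mm / 500 = -0.002.

Emit:
move_arm:
  rows: [-0.002,0,0,0,8,-0.004,0,0,0,8,-0.004,0,0,0,8]

```text
time: 33.95
tool_pos: [496.8, 66.2, 88.3]
ee_rot: [0.0, 0.736, -0.677, -0.0]
ft_force: [-0.8, 0.5, -5.5]
opening: 17.0
grip_force: 30.0
```

Scaled: -2 mm / 500 = -0.004, -1 mm / 500 = -0.002.

Emit:
move_arm:
  rows: [-0.002,0,0,0,8,-0.004,0,0,0,8,-0.004,0,0,0,8]

```text
time: 34.33
tool_pos: [495.1, 66.3, 88.5]
ee_rot: [-0.0, 0.736, -0.677, 0.0]
ft_force: [1.6, -0.5, -4.4]
opening: 16.4
grip_force: 30.0
```

Scaled: -1 mm / 500 = -0.002.

Emit:
move_arm:
  rows: [-0.002,0,0,0,8,-0.002,0,0,0,8,-0.002,0,0,0,8]

```text
time: 34.7
tool_pos: [494.9, 66.5, 88.7]
ee_rot: [-0.001, 0.736, -0.677, 0.001]
ft_force: [4.9, -1.5, -6.3]
opening: 16.7
grip_force: 30.0
```

Scaled: -1 mm / 500 = -0.002.

Emit:
move_arm:
  rows: [-0.002,0,0,0,8,-0.002,0,0,0,8,-0.002,0,0,0,8]

```text
time: 35.08
tool_pos: [494.7, 66.6, 88.9]
ee_rot: [-0.001, 0.736, -0.677, 0.001]
ft_force: [7.7, -2.9, -7.8]
opening: 17.0
grip_force: 30.0
```

Scaled: -21.1 mm / 500 = -0.0422, -3.2 mm / 500 = -0.0064.

Emit:
move_arm:
  rows: [0.008,0,0,0,8,0.008,0,0.028,0,8,-0.02,-0.003,0.028,0,8,-0.0422,-0.0064,0.028,0,8,-0.0422,-0.0064,0.028,0,8]

```text
time: 35.7
tool_pos: [470.2, 62.6, 102.4]
ee_rot: [0.0, 0.736, -0.677, -0.0]
ft_force: [-0.3, -0.7, -4.9]
opening: 16.7
grip_force: 30.0
```

Scaled: -7.5 mm / 500 = -0.015, -6.5 mm / 500 = -0.013.

Emit:
move_arm:
  rows: [0,0,-0.006,0,8,0,0,-0.01,0,8,0,0,-0.013,0,8,0,0,-0.015,0,8,0,0,-0.015,0,8]

```text
time: 36.33
tool_pos: [472.3, 62.9, 94.9]
ee_rot: [-0.0, 0.736, -0.677, 0.0]
ft_force: [4.3, -3.6, -5.2]
opening: 16.6
grip_force: 30.0
```

Scaled: -6 mm / 500 = -0.012, -4.5 mm / 500 = -0.009.

Emit:
move_arm:
  rows: [0.001,-0.0008,-0.003,0,8,0.001,-0.0008,-0.006,0,8,0.001,-0.0008,-0.009,0,8,0.001,-0.0008,-0.012,0,8,0.001,-0.0008,-0.012,0,8]

```text
time: 36.95
tool_pos: [472.3, 62.7, 88.7]
ee_rot: [-0.0, 0.736, -0.677, -0.0]
ft_force: [2.5, -1.1, -5.7]
opening: 17.2
grip_force: 30.0
```

Scaled: -4 mm / 500 = -0.008, -3 mm / 500 = -0.006.

Emit:
move_arm:
  rows: [0,0,-0.002,0,8,0,0,-0.004,0,8,0,0,-0.006,0,8,0,0,-0.008,0,8,0,0,-0.008,0,8]

```text
time: 37.58
tool_pos: [472.4, 62.7, 84.8]
ee_rot: [-0.0, 0.736, -0.677, 0.0]
ft_force: [2.0, 0.5, -4.7]
opening: 17.0
grip_force: 30.0
```

Run:
```python
from h import *
st()
avg(["hex_key","key_long_end"],1)
```

```text
t 37.58 pos [472.4  62.7  84.8] yaw -85.3 F [ 2.   0.5 -4.7] T [-0.19 -1.2  -0.  ] open 17.0 grip 30.0
('hex_key', 'side') [471.   49.4 113.1   0.6] [0. 0. 0.]
('key_long_end', 'side') [460.6 199.7 112.4   0.6] [0. 0. 0.]
('key_long_end', 'top') [463.6 196.2 117.4   0.6] [0. 0. 0.]
```

Sliding in freely; continue until the bottom is felt.

Scaled: -2 mm / 500 = -0.004, -1.4 mm / 500 = -0.0028.

Emit:
move_arm:
  rows: [0,0,-0.0014,0,8,0,0,-0.0028,0,8,0,0,-0.004,0,8,0,0,-0.004,0,8]

```text
time: 38.38
tool_pos: [472.5, 62.7, 84.0]
ee_rot: [-0.0, 0.736, -0.677, 0.0]
ft_force: [-2.5, 1.7, 12.1]
opening: 17.0
grip_force: 38.3
```

Scaled: -1.2 mm / 500 = -0.0024, -0.7 mm / 500 = -0.0014.

Emit:
move_arm:
  rows: [0,0,-0.0014,0,8,0,0,-0.0024,0,8,0,0,-0.0024,0,8]

```text
time: 38.75
tool_pos: [472.6, 62.7, 83.8]
ee_rot: [-0.0, 0.736, -0.677, 0.0]
ft_force: [-7.3, 1.9, 23.8]
opening: 16.7
grip_force: 44.0
```

Scaled: 2 mm / 500 = 0.004.

Emit:
move_arm:
  rows: [0,0,0.004,0,8,0,0,0.004,0,20,0,0,0.004,0,40,0,0,0.004,0,40,0,0,0.004,0,40]

```text
time: 39.38
tool_pos: [471.8, 62.4, 83.3]
ee_rot: [0.0, 0.736, -0.678, -0.0]
ft_force: [0.1, -0.4, 0.1]
opening: 39.1
grip_force: 0.0
```

Run:
```python
from h import *
import cv2
st()
p=r.get_image("side");cv2.imwrite("pics/r1.png",cv2.resize(p["frame"][110:250,200:350],None,fx=4,fy=4))
avg(["hex_key","key_long_end","key_short_end"],2)
```

```text
t 39.38 pos [471.8  62.4  83.3] yaw -85.3 F [ 0.1 -0.4  0.1] T [ 0.04 -0.06 -0.01] open 39.1 grip 0.0
('hex_key', 'side') [474.6  55.  111.8   0.7] [0.8 1.2 0.1]
('key_long_end', 'side') [463.2 205.4  94.4   0.8] [0.4 2.  0. ]
('key_short_end', 'side') [470.5  52.8  60.4   0.7] [1.1 2.9 1.3]
('key_long_end', 'top') [464.4 201.3  98.8   0.6] [0.  0.5 0.9]
```

View pics/r1.png

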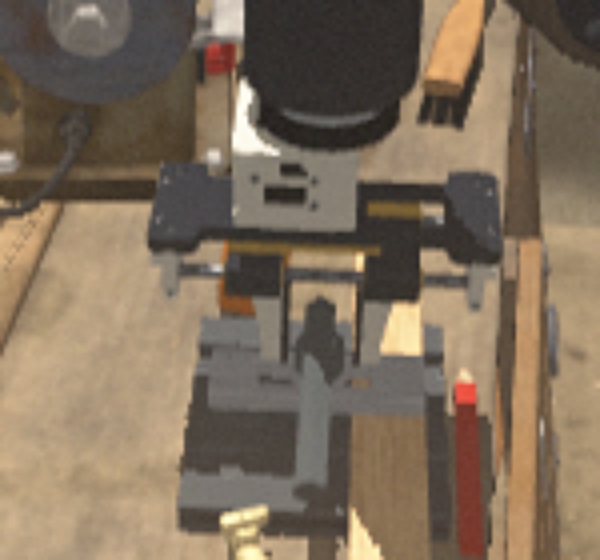

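Scaled: 121 mm / 500 = 0.242, 90 mm / 500 = 0.18.

Emit:
move_arm:
  rows: [-0.006,0.06,0.004,0,40,-0.012,0.12,0.006,0,40,-0.016,0.18,0.006,0,40,-0.02,0.242,0.006,0,30,-0.02,0.242,0.006,0,24]

```text
time: 40.85
tool_pos: [462.5, 185.4, 86.7]
ee_rot: [-0.0, 0.736, -0.677, 0.0]
ft_force: [-0.1, 0.0, 0.5]
opening: 26.9
grip_force: 0.0
```

Emit:
move_arm:
  rows: [0,0,0,0,24,0,0,0,0,24]

```text
time: 41.1
tool_pos: [462.2, 182.9, 86.6]
ee_rot: [0.0, 0.735, -0.678, -0.0]
ft_force: [-0.5, 0.3, -0.8]
opening: 24.1
grip_force: 0.0
```

Run:
```python
from h import *
st()
avg(["key_long_end"],2)
S=np.array([473,52.]);r0=132
for f in range(0,81,5):
    a=np.radians(94.8-f);print(f,np.round(S+r0*np.array([np.cos(a),np.sin(a)])-(S+r0*np.array([np.cos(np.radians(94.8)),np.sin(np.radians(94.8))])),1))
```

```text
t 41.1 pos [462.2 182.9  86.6] yaw -85.3 F [-0.5  0.3 -0.8] T [ 0.07 -0.07  0.02] open 24.1 grip 0.0
('key_long_end', 'side') [461.2 203.8  93.8   0.7] [0.  0.4 0.8]
0 [0. 0.]
5 [11.5  0.5]
10 [23.  -0.1]
15 [34.4 -1.6]
20 [45.7 -4.2]
25 [56.6 -7.7]
30 [ 67.2 -12.1]
35 [ 77.4 -17.5]
40 [ 87.1 -23.7]
45 [ 96.2 -30.7]
50 [104.7 -38.5]
55 [112.5 -47. ]
60 [119.4 -56.2]
65 [125.6 -65.9]
70 [130.9 -76.2]
75 [135.2 -86.8]
80 [138.7 -97.8]
```

Scaled: 45.7 mm / 500 = 0.0914, -4.2 mm / 500 = -0.0084, -20 degrees / 90 = -0.2222.

Emit:
move_arm:
  rows: [0.0184,0.0008,0,-0.0444,24,0.0368,0.0004,0,-0.0889,24,0.0552,-0.0012,0,-0.1333,24,0.0734,-0.004,0,-0.1778,24,0.0914,-0.0084,0,-0.2222,24]

```text
time: 42.12
tool_pos: [507.3, 179.3, 86.3]
ee_rot: [-0.001, -0.606, 0.796, 0.0]
ft_force: [-3.9, 1.5, 0.7]
opening: 24.0
grip_force: 2.0
```

```bash
cat >> h.py <<'E'
def tan():
    s=r.read_state();F=s["ft_force"];d=s["tool_pos"][:2]-np.array([473,52.]);L=np.hypot(*d);e=d/L
    t=np.array([e[1],-e[0]]);print("phi",round(94.8-np.degrees(np.arctan2(d[1],d[0])),1),"r",round(L,1),"Ft",round(-F[:2]@t,2),"Fr",round(F[:2]@e,2),"M",round(-F[:2]@t*L/1000,2),"Fz",round(F[2],1))
E
python3 -c "
from h import *
st();tan()"
```

```text
t 42.12 pos [507.3 179.3  86.3] yaw 254.6 F [-3.9  1.5  0.7] T [0.69 1.25 0.03] open 24.0 grip 2.0
phi 19.9 r 131.8 Ft 4.15 Fr 0.4 M 0.55 Fz 0.7
```

Scaled: 25.7 mm / 500 = 0.0514, 19.4 mm / 500 = 0.0388, -12 degrees / 90 = -0.1333.

Emit:
move_arm:
  rows: [0.0132,-0.004,0,-0.0333,24,0.0262,-0.0086,0,-0.0667,24,0.0388,-0.014,0,-0.1,24,0.0514,-0.02,0,-0.1333,24]

```text
time: 42.62
tool_pos: [533.0, 169.4, 86.3]
ee_rot: [-0.001, -0.52, 0.854, 0.0]
ft_force: [-4.0, 1.8, 0.5]
opening: 24.3
grip_force: 2.1
```

```bash
python3 -c "
from h import *
tan()
S=np.array([473,52.]);g=lambda f:S+132*np.array([np.cos(np.radians(94.8-f)),np.sin(np.radians(94.8-f))])
for b in (32,38,44,50,56,62):print(b,[np.round(g(b+i)-g(b),1).tolist() for i in (1,2,3,4,5,6)])
"
```

```text
phi 31.9 r 131.9 Ft 4.36 Fr -0.24 M 0.57 Fz 0.5
32 [[2.0, -1.1], [4.1, -2.2], [6.1, -3.3], [8.0, -4.5], [10.0, -5.7], [11.9, -7.0]]
38 [[1.9, -1.3], [3.8, -2.6], [5.7, -3.9], [7.5, -5.3], [9.4, -6.7], [11.1, -8.2]]
44 [[1.8, -1.5], [3.5, -3.0], [5.2, -4.5], [6.9, -6.1], [8.6, -7.7], [10.2, -9.3]]
50 [[1.6, -1.6], [3.2, -3.3], [4.7, -5.0], [6.3, -6.8], [7.8, -8.5], [9.2, -10.3]]
56 [[1.4, -1.8], [2.8, -3.6], [4.2, -5.5], [5.5, -7.4], [6.8, -9.3], [8.1, -11.2]]
62 [[1.2, -1.9], [2.4, -3.9], [3.6, -5.9], [4.7, -7.9], [5.8, -9.9], [6.9, -12.0]]
```

Scaled: 6.1 mm / 500 = 0.0122, -3.3 mm / 500 = -0.0066, -3 degrees / 90 = -0.0333.

Emit:
move_arm:
  rows: [0.004,-0.0022,0,-0.0111,24,0.0082,-0.0044,0,-0.0222,24,0.0122,-0.0066,0,-0.0333,24]

```text
time: 43.0
tool_pos: [539.5, 166.0, 86.5]
ee_rot: [-0.0, -0.498, 0.867, 0.0]
ft_force: [-3.8, 1.2, 0.1]
opening: 24.2
grip_force: 2.0
```

Scaled: 5.8 mm / 500 = 0.0116, -1.2 mm / 500 = -0.0024, -3 degrees / 90 = -0.0333.

Emit:
move_arm:
  rows: [0.0038,-0.0024,0,-0.0111,24,0.0078,-0.0048,0,-0.0222,24,0.0116,-0.0074,0,-0.0333,24]

```text
time: 43.38
tool_pos: [545.6, 162.2, 86.6]
ee_rot: [-0.0, -0.474, 0.88, 0.0]
ft_force: [-3.9, 1.2, -0.0]
opening: 24.1
grip_force: 2.0
```

```bash
python3 -c "
from h import *
tan()"
```

```text
phi 38.2 r 132.0 Ft 3.93 Fr -1.2 M 0.52 Fz -0.0
```

Scaled: 5.7 mm / 500 = 0.0114, -3.9 mm / 500 = -0.0078, -3 degrees / 90 = -0.0333.

Emit:
move_arm:
  rows: [0.0038,-0.0026,0,-0.0111,24,0.0076,-0.0052,0,-0.0222,24,0.0114,-0.0078,0,-0.0333,24]

```text
time: 43.75
tool_pos: [551.3, 158.3, 86.6]
ee_rot: [-0.0, -0.451, 0.892, -0.0]
ft_force: [-4.6, 2.1, -0.5]
opening: 24.0
grip_force: 2.0
```

Scaled: 5.4 mm / 500 = 0.0108, -4.3 mm / 500 = -0.0086, -3 degrees / 90 = -0.0333.

Emit:
move_arm:
  rows: [0.0036,-0.0028,0,-0.0111,24,0.0072,-0.0056,0,-0.0222,24,0.0108,-0.0086,0,-0.0333,24]

```text
time: 44.12
tool_pos: [556.7, 154.1, 86.6]
ee_rot: [-0.0, -0.428, 0.904, 0.0]
ft_force: [-3.6, 1.1, -1.1]
opening: 24.0
grip_force: 2.0
```

```bash
python3 -c "
from h import *
tan()"
```

```text
phi 44.1 r 132.1 Ft 3.52 Fr -1.46 M 0.47 Fz -1.1
```

Scaled: 5.2 mm / 500 = 0.0104, 3.5 mm / 500 = 0.007, -3 degrees / 90 = -0.0333.

Emit:
move_arm:
  rows: [0.0036,-0.003,0,-0.0111,24,0.007,-0.006,0,-0.0222,24,0.0104,-0.009,0,-0.0333,24]

```text
time: 44.5
tool_pos: [562.0, 149.6, 86.6]
ee_rot: [-0.0, -0.404, 0.915, 0.0]
ft_force: [-3.9, 1.1, 0.1]
opening: 24.5
grip_force: 2.1
```

```bash
python3 -c "
from h import *
tan()"
```

```text
phi 47.1 r 132.1 Ft 3.64 Fr -1.77 M 0.48 Fz 0.1
```

Scaled: 3.3 mm / 500 = 0.0066, -3.2 mm / 500 = -0.0064, -2 degrees / 90 = -0.0222.

Emit:
move_arm:
  rows: [0.0034,-0.0032,0,-0.0111,24,0.0066,-0.0064,0,-0.0222,24]

```text
time: 44.75
tool_pos: [565.3, 146.5, 86.7]
ee_rot: [0.0, -0.388, 0.922, 0.0]
ft_force: [-4.2, 1.1, -0.2]
opening: 24.1
grip_force: 2.1
```

```bash
python3 -c "
from h import *
tan()"
```

```text
phi 49.1 r 132.1 Ft 3.8 Fr -2.14 M 0.5 Fz -0.2
```

Scaled: -5 mm / 500 = -0.01, 4.7 mm / 500 = 0.0094, -3 degrees / 90 = -0.0333.

Emit:
move_arm:
  rows: [0.0032,-0.0032,0,-0.0111,24,0.0064,-0.0066,0,-0.0222,24,0.0094,-0.01,0,-0.0333,24]

```text
time: 45.12
tool_pos: [570.0, 141.7, 86.7]
ee_rot: [0.0, -0.364, 0.932, 0.0]
ft_force: [-2.9, 1.6, 0.4]
opening: 23.6
grip_force: 1.6
```

```bash
python3 -c "
from h import *
tan()"
```

```text
phi 52.1 r 132.1 Ft 3.18 Fr -1.05 M 0.42 Fz 0.4
```

Scaled: -3.5 mm / 500 = -0.007, 2.9 mm / 500 = 0.0058, -2 degrees / 90 = -0.0222.

Emit:
move_arm:
  rows: [0.003,-0.0034,0,-0.0111,24,0.0058,-0.007,0,-0.0222,24]

```text
time: 45.38
tool_pos: [572.8, 138.5, 86.7]
ee_rot: [0.0, -0.347, 0.938, 0.0]
ft_force: [-5.7, 4.7, 0.4]
opening: 23.9
grip_force: 4.2
```

```bash
python3 -c "
from h import *
tan()"
```

```text
phi 53.9 r 132.1 Ft 7.32 Fr -1.22 M 0.97 Fz 0.4
```

Scaled: 2.9 mm / 500 = 0.0058, -2.4 mm / 500 = -0.0048, 1.5 degrees / 90 = 0.0167.

Emit:
move_arm:
  rows: [-0.0024,0.003,0,0.0111,24,-0.0048,0.0058,0,0.0167,24,-0.0048,0.0058,0,0.0167,40,-0.0048,0.0058,0,0.0167,60,-0.0048,0.0058,0,0.0167,60]

```text
time: 46.0
tool_pos: [570.7, 140.9, 86.8]
ee_rot: [0.0, -0.36, 0.933, -0.0]
ft_force: [0.7, 0.6, 0.1]
opening: 48.3
grip_force: 0.0
```

Scaled: 150 mm / 500 = 0.3, 120 mm / 500 = 0.24.

Emit:
move_arm:
  rows: [0,0,0,0,60,0,0,0.05,0,60,0,0,0.14,0,60,0,0.08,0.24,0,60,0,0.2,0.3,0,60]

```text
time: 46.62
tool_pos: [571.3, 236.0, 237.4]
ee_rot: [0.002, -0.359, 0.933, 0.0]
ft_force: [1.1, 0.5, -1.0]
opening: 59.9
grip_force: 0.0
```

Scaled: 200 mm / 500 = 0.4, 150 mm / 500 = 0.3.

Emit:
move_arm:
  rows: [-0.1,0.1,0,0,60,-0.16,0.2,0.04,0,60,-0.22,0.3,0.04,0,60,-0.28,0.4,0.04,0,60]

```text
time: 47.12
tool_pos: [429.2, 437.3, 254.7]
ee_rot: [0.001, -0.36, 0.933, 0.0]
ft_force: [0.8, 0.6, 0.1]
opening: 60.2
grip_force: 0.0
```

Run:
```python
from h import *
import cv2
st()
p=r.get_image("side");q=r.get_image("top")
cv2.imwrite("pics/f.png",np.hstack([cv2.resize(x,(400,600)) for x in (p["frame"][90:270,200:320],q["frame"][110:290,200:320])]))
avg(["hex_key","key_long_end","key_short_end","brass_tap","tape_measure","pencil","screw_top"],1)
```

```text
t 47.12 pos [429.2 437.3 254.7] yaw 222.2 F [0.8 0.6 0.1] T [ 0.15 -0.29  0.05] open 60.2 grip 0.0
('brass_tap', 'side') [486.2 190.6  -2.    0.5] [0. 0. 0.]
('pencil', 'side') [376.4  64.3   1.9   0.6] [0. 0. 0.]
('hex_key', 'top') [476.6  54.4 109.3   0.9] [0. 0. 0.]
('key_long_end', 'top') [585.6 152.6  97.5   0.9] [0. 0. 0.]
('key_short_end', 'top') [472.5  49.3  59.7   0.8] [0. 0. 0.]
('brass_tap', 'top') [488.9 188.6  -2.3   0.7] [0. 0. 0.]
('tape_measure', 'top') [533.9 -92.1   5.1   0.6] [0. 0. 0.]
('pencil', 'top') [3.774e+02 6.490e+01 2.000e-01 9.000e-01] [0. 0. 0.]
('screw_top', 'top') [473.3  53.9  76.3   0.6] [0. 0. 0.]
```

View pics/f.png

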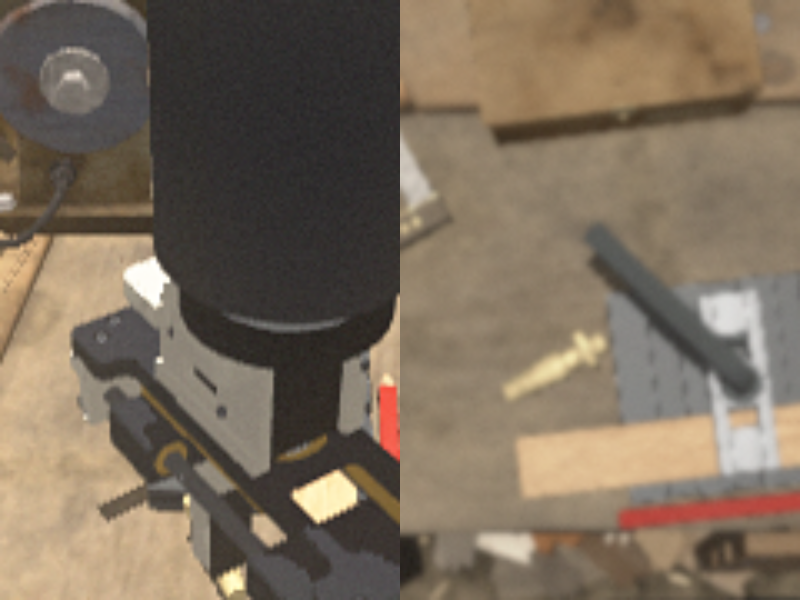

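The top view shows the key seated in the screw (around (745,385)) with its long arm turned about 53° (end near (597,235)). The tap, tape measure and pencil are where they were.

```bash
python3 -c "
from station import r
print(r.finish_job())"
```

```text
the job is handed in; nothing more can be done
None
```

I handed the job in: the key is fully home in the screw by its short arm, the screw was turned about 0.9 rad clockwise until it came up solid at about 0.97 N m, and the key was let go with the tap, tape measure and pencil undisturbed.

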